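# Swap the sold gift box behind the candle jars

## Robot

A 6-joint arm with a two-finger parallel gripper is mounted at the origin on a cart in front of the work surface, level with it; the furniture and walls round the work are solid. World frame = base frame: x ahead of the robot, y to its left, z up, the work surface at z = 0. Lengths are in m, angles in rad, forces in N, time in s.
With the tool pointing down it reaches from about 0.325 to 0.9 m from the base axis. Payload 3.5 kg.
Tool frame: the origin (TCP) lies between the finger pads; the fingertips stand 11 mm ahead of it and the grasp point (between the pads) lies 8 mm behind it; z points along the fingers, y is the line along which they close (so a half turn about z gives the same grasp; the last joint's range is limited). The gripper opens to 85 mm and grips with 20 to 120 N. Pads are 22 mm wide; open, the fingers measure 114 mm over their backs; the gripper's body (76 mm by 85 mm) begins 54 mm behind the grasp point. The pads swing forward as they close: fully open they stand 13 mm farther back than shut.
Start: joints at [1.061, 0.276, -0.026, 1.268, 0, 1.467], TCP at [0.247, 0.574, 0.213] pointing down, gripper open.
Joint ranges: [-3.12, 3.12], [-0.85, 1.88], [-1.08, 1.24], [-1.95, 2.15], [-1.57, 1.53], [-3.14, 3.14]. Speed limits (rad/s): [2.57, 2.57, 3.14, 3.14, 3.14, 3.14].

## Interface

Orientations are given as a unit quaternion [w, x, y, z].
In Python, from plant import readout, eyes, env gives the robot as it stands.
- The arm moves only by the tool send_rows, never from a script. Its argument "rows" is a list that holds one entry, the list of rows, each a list of 7 numbers: the shift along the tool's x, y, z in units of 40 mm (1.0 is 40 mm), then the turn, a rotation vector about the tool's x, y, z in units of 8 degrees (1.0 is 8 degrees), then the finger opening in mm, from 0 to 85.4. In form: [[[x, y, z, rx, ry, rz, claw], ...]]. A call has exactly 8 rows; each row is the pose to reach, as a shift and turn from the pose commanded when the call began, along the tool's axes at that moment; what a row does not reach only later rows make up. A row lasts 1/8 s, in which the tool goes at most 62.5 mm and 10.7 degrees, less where a joint would pass 70% of its speed; a pose out of reach is approached as far as the arm can. A call with a gripper value outside its range is refused whole. The fingers move at their own pace and stop on an object; "squeeze" is the grip in N (left out, the last holds). Time passes only in rows, so rows that repeat a pose let the fingers close, or fill a call up. It gives the time, the measured TCP pose, the force, the opening and the grip force at its end, in the units of the state.
- readout.get_obs(): the state, without advancing time (a new reading comes with each control period).
- eyes.read_camera(name): name is "scene" or "top" or "wrist"; returns a dict with "pixels" (420x560x3 uint8, red, green, blue), "depth" (420x560 float32, m along the optical axis (not along the pixel's ray), 0 where there is no reading), "fx", "fy", "cx", "cy" (pixels), "world_to_cam" (4x4, takes a point from world to camera coordinates). Camera axes: x right, y down, z forward; pixel columns grow to the right and rows downward; lengths in m; the calibration is good to about 2 mm. A picture is of the moment at which its call begins.
- env.job_done(): hands the job in; it is judged then, once.
Trained networks look in a picture, given as the dict that the camera call returned (one of the last four; its "shot" number tells which), for a name from the list of things; names that differ only in an ending like _2 or _b are one class to them, and where a whole thing is asked for, a point or a joint stands for the part that bears it (a point fixed in the world has none). Each returns a list of dicts, best first, with "score" (0 to 1); they miss things now and then, are a little off and sometimes report something else, mostly with a low value. They report only what shows in the picture. A call takes as long as a camera call. They do not tell look-alikes from the thing itself.
- eyes.look_for(picture, label): "xyz" ([x, y, z] in m, in world coordinates, good to about 4 mm: the middle of the surface that is visible of it).
- eyes.trace(picture, label): "region" (420x560 bool, what is visible of it).
The state is a dict: "t": time; "joints": joint angles; "dq": joint speeds; "joint_torque": joint torques, N m; "tcp_pos": TCP position; "orientation": TCP orientation; "wrist_force": force on the tool from outside, world axes, zero at the start; "moment": the same for the moment, N m; "width": opening from 0.0 (shut) to 1.0 (fully open); "gripper_force": force on a finger pad.
Only numpy, scipy, OpenCV 4.12 (cv2) and the standard library are available. Lean on these libraries where they do the work, as an engineer would, in place of code of your own. Each camera call takes 0.05 s, during which the arm holds its last target. There are 200 camera calls.

## Task

The teal gift box on the display has been sold: first move the two candle jars that hem it in onto the grey side mat, then put the teal box in the wooden order tray and set the cream box in its place on the dark pad, turned the same way as the teal box stood. Only then put the jars back, each centred on its own coaster (orange jar on the cork one, silver-lidded wine-red jar on the blue one). Keep the jars and boxes upright and leave the plum box near by alone.

Things in the scene. Friction and masses are not known exactly. Their poses are not given: they have to be found in the camera images.
- jar_orange: orange glass candle jar with a gold-coloured tin lid; round, 60 mm diameter, 85 mm tall with its lid (grip it below 70 mm), 0.22 kg; starts on the cork coaster. Origin: centre of its underside, z up
- jar_wine: wine-red glass candle jar with a silver lid; round, 60 mm diameter, 60 mm tall with its lid (grip it below 50 mm), 0.22 kg; starts on the blue coaster. Origin: centre of its underside, z up
- box_teal: teal card gift box, closed, 54 (its x) x 73 (its y) x 37 (z) mm, 0.05 kg; starts on the dark pad between the jars, its long side (y) along the pad's x, about 13 mm free to the jar on either side; grip it across its x. Origin: centre of its underside
- box_cream: cream (pale yellow) card gift box, closed, 51 (its x) x 65 (its y) x 36 (z) mm, 0.05 kg; stands on the table to the left or right of the display; grip it across its x. Origin: centre of its underside
- box_plum: plum (dark purple) card gift box, 53 x 69 x 42 mm, a bystander standing alone on the table on the other side from the cream box (more boxes stand in the far left corner, not part of the job); to be left where it is. Origin: centre of its underside
- pad: dark wooden display pad, fixed, 84 (its x) x 64 (its y) x 5 mm. A box stands on it with the box's long y axis along the pad's x axis (either way round). Origin: centre of its underside, top 5 mm above
- coaster_cork: brown cork coaster beside the pad, fixed disc of 72 mm diameter, 5 mm thick; home of the orange jar. Origin: centre of its underside
- coaster_blue: blue ceramic coaster on the pad's other side, fixed disc of 72 mm diameter, 5 mm thick; home of the wine-red jar. Origin: centre of its underside
- side_mat: grey fabric-covered mat, fixed, 120 (its x) x 200 (its y) x 4 mm, room for both jars side by side along its y. Origin: centre of its underside
- order_tray: light wooden open tray, fixed, 170 x 170 mm outside, 18 mm high, walls and floor 5 mm thick. Origin: centre of its underside, inner floor 5 mm above
Not all that is in view belongs to the job. Leave any green or pink look-alike of the jar_orange alone.

How it is judged:
On the way, in this order (a step that is already met when the one before it is completed fails the run):
1. both jars stand on the grey mat, the teal box still on the pad (x of jar_orange in the frame of side_mat between -0.06 and 0.06 m and y of jar_orange in the frame of side_mat between -0.1 and 0.1 m and z of jar_orange in the frame of side_mat between 0 and 0.009 m and angle between each of jar_orange, jar_wine's own z axis and vertical below 0.1 rad and x of jar_wine in the frame of side_mat between -0.06 and 0.06 m and y of jar_wine in the frame of side_mat between -0.1 and 0.1 m and z of jar_wine in the frame of side_mat between 0 and 0.009 m and horizontal distance between box_teal and pad below 0.03 m), for 0.2 s.
2. the teal box lies in the order tray, the jars still on the mat (x of box_teal in the frame of order_tray between -0.055 and 0.055 m and y of box_teal in the frame of order_tray between -0.055 and 0.055 m and z of box_teal in the frame of order_tray between 0.001 and 0.01 m and angle between each of box_teal, jar_orange, jar_wine's own z axis and vertical below 0.1 rad and x of jar_orange in the frame of side_mat between -0.06 and 0.06 m and y of jar_orange in the frame of side_mat between -0.1 and 0.1 m and z of jar_orange in the frame of side_mat between 0 and 0.009 m and x of jar_wine in the frame of side_mat between -0.06 and 0.06 m and y of jar_wine in the frame of side_mat between -0.1 and 0.1 m and z of jar_wine in the frame of side_mat between 0 and 0.009 m), for 0.2 s.
3. the cream box stands on the pad, turned as the teal box was, while the jars are still on the mat (horizontal distance between box_cream and pad below 0.012 m and angle between the x axis of box_cream and the y axis of pad, either way round below 0.2 rad and z of box_cream in the frame of pad between 0.001 and 0.01 m and angle between each of box_cream, jar_orange, jar_wine's own z axis and vertical below 0.1 rad and x of jar_orange in the frame of side_mat between -0.06 and 0.06 m and y of jar_orange in the frame of side_mat between -0.1 and 0.1 m and z of jar_orange in the frame of side_mat between 0 and 0.009 m and x of jar_wine in the frame of side_mat between -0.06 and 0.06 m and y of jar_wine in the frame of side_mat between -0.1 and 0.1 m and z of jar_wine in the frame of side_mat between 0 and 0.009 m), for 0.2 s.
At the end, for the whole second after the job is handed in: Upright and at rest: teal box on the tray floor, centre within 55 mm of the tray middle each way; cream box within 12 mm of the pad centre, long side along pad x within 0.2 rad; orange jar on the cork and wine-red jar on the blue coaster, each within 12 mm of its centre; all released (x of box_teal in the frame of order_tray between -0.055 and 0.055 m and y of box_teal in the frame of order_tray between -0.055 and 0.055 m and z of box_teal in the frame of order_tray between 0.001 and 0.01 m and angle between each of box_teal, box_cream, jar_orange, jar_wine's own z axis and vertical below 0.1 rad and horizontal distance between box_cream and pad below 0.012 m and angle between the x axis of box_cream and the y axis of pad, either way round below 0.2 rad and z of box_cream in the frame of pad between 0.001 and 0.01 m and horizontal distance between jar_orange and coaster_cork below 0.012 m and z of jar_orange in the frame of coaster_cork between 0.001 and 0.01 m and horizontal distance between jar_wine and coaster_blue below 0.012 m and z of jar_wine in the frame of coaster_blue between 0.001 and 0.01 m and linear speed of each of jar_orange, jar_wine, box_teal, box_cream below 0.02 m/s); the robot touches nothing.
It fails at once if the plum box is moved by more than 25 mm (distance of box_plum from where it was at the start of the episode above 0.025 m).
It fails at once if a jar or a box is tipped over (more than 0.6 rad) (angle between any of jar_orange, jar_wine, box_teal, box_cream's own z axis and vertical above 0.6 rad).
It also fails if it takes over 128 s, if anything falls off the work surface, if the arm or the gripper's body presses on something with over 40 N, if the wrist force passes 120 N, or if a joint passes its speed limit or range.

## Working session

There is one attempt and no reset: what is moved stays moved. The work goes in short steps, Python scripts to look and compute and a tool call to move; the robot and the scene stay as the last step left them, time stands still between calls to the robot, and variables do not carry over. Pictures are saved under pics/ and viewed, at most 14 in all, crops included, and the job is handed in when it is done.

Besides the shell and the picture viewer there is one more tool, called as name(argument=value, ...) on one line, values as JSON. send_rows: Moves the arm, as the interface text tells. Its arguments: {"type":"object","properties":{"rows":{"type":"array","items":{"type":"array","items":{"type":"array","items":{"type":"number"}}}},"squeeze":{"type":"number"}},"required":["rows"]}

```bash
mkdir -p pics; ls; cat > h.py <<'E'
import numpy as np, cv2
from plant import readout, eyes, env
def shot(name, out=None):
    p=eyes.read_camera(name)
    if out: cv2.imwrite('pics/'+out, cv2.cvtColor(p['pixels'],cv2.COLOR_RGB2BGR))
    return p
def cloud(p):
    d=p['depth']; v,u=np.indices(d.shape)
    c=np.stack([(u-p['cx'])/p['fx']*d,(v-p['cy'])/p['fy']*d,d,np.ones_like(d)],-1)
    w=c@np.linalg.inv(p['world_to_cam']).T
    w=w[...,:3]; w[d==0]=np.nan
    return w
def proj(p,x):
    c=p['world_to_cam']@np.append(x,1); return p['fx']*c[0]/c[2]+p['cx'],p['fy']*c[1]/c[2]+p['cy']
E
python3 - <<'E'
from h import *
a=shot('top','top1.png'); b=shot('scene','scene1.png')
print(readout.get_obs())
for n in ['jar_orange','jar_wine','box_teal','box_cream','box_plum','pad','coaster_cork','coaster_blue','side_mat','order_tray']:
  for nm,p in(('top',a),('scene',b)):
    print(n,nm,[(np.round(r['xyz'],3).tolist(),round(r['score'],2)) for r in eyes.look_for(p,n)[:4]])
E
```

```text
pics
{'t': 0.1, 'joints': array([ 1.06057655e+00,  2.77101060e-01, -2.77267809e-02,  1.26801714e+00,
        1.45362370e-05,  1.46740810e+00]), 'dq': array([-0.00035036, -0.00189161,  0.00326416,  0.00010792,  0.00082407,
       -0.00061078]), 'joint_torque': array([-5.91752882e-05, -4.46708286e+01,  2.96128732e+01,  8.45700502e-03,
       -1.06527366e-04, -6.83736332e-06]), 'tcp_pos': array([0.24694819, 0.57333831, 0.21155216]), 'orientation': array([-3.16289229e-04,  2.02015750e-01,  9.79381737e-01, -9.74299627e-04]), 'wrist_force': array([-0.08761714,  0.30740321, -0.68007259]), 'moment': array([ 0.01552939, -0.04300548,  0.00488276]), 'gripper_force': 0.0, 'width': 1.001284692140668}
jar_orange top [([0.7, -0.111, 0.086], 0.66), ([0.61, -0.026, 0.087], 0.65), ([0.515, -0.017, 0.082], 0.55)]
jar_orange scene [([0.706, -0.101, 0.074], 0.98), ([0.502, -0.002, 0.047], 0.87), ([0.604, -0.017, 0.054], 0.67), ([0.61, -0.251, 0.031], 0.2)]
jar_wine top [([0.638, 0.102, 0.066], 0.63)]
jar_wine scene [([0.63, 0.114, 0.037], 0.94)]
box_teal top [([0.643, 0.03, 0.043], 0.79), ([0.426, -0.279, 0.006], 0.67)]
box_teal scene [([0.625, 0.035, 0.039], 0.98), ([0.628, 0.12, 0.037], 0.33)]
box_cream top [([0.625, 0.246, 0.032], 0.72), ([0.62, 0.09, 0.004], 0.27)]
box_cream scene [([0.624, 0.261, 0.035], 0.61), ([0.626, 0.035, 0.04], 0.32)]
box_plum top [([0.617, -0.263, 0.04], 0.93)]
box_plum scene [([0.613, -0.251, 0.03], 0.56)]
pad top [([0.616, 0.038, 0.005], 0.68)]
pad scene [([0.612, 0.043, 0.003], 0.62)]
coaster_cork top [([0.602, -0.05, 0.004], 0.61)]
coaster_cork scene [([0.596, -0.017, 0.007], 0.53)]
coaster_blue top [([0.621, 0.094, 0.003], 0.51)]
coaster_blue scene [([0.623, 0.128, 0.002], 0.42)]
side_mat top [([0.444, 0.269, 0.008], 0.97)]
side_mat scene [([0.447, 0.287, 0.004], 0.92)]
order_tray top [([0.603, -0.05, 0.005], 0.2)]
order_tray scene []
```

View pics/top1.png

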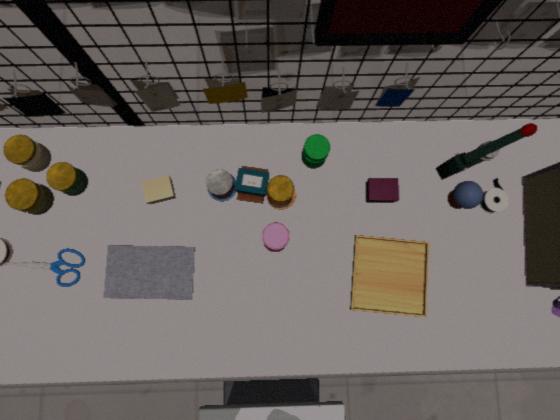

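View pics/scene1.png

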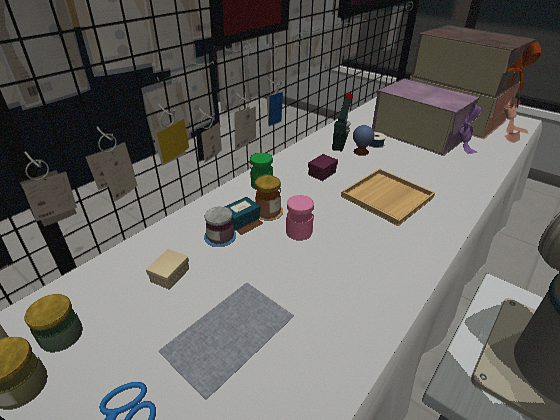

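The top view shows teal at (253,180), wine (220,182), orange (281,190), a pink decoy (276,236), a green decoy (316,149), cream (158,188), plum (383,189), the mat (150,272) and the tray (390,275). The scene view shows the same layout. Next I move the wrist camera over the display.

send_rows(rows=[[[-1.3,-1,-0.8,0,0,1,85],[-2.6,-2,-1.6,0,0,2.2,85],[-3.9,-3,-2.4,0,0,3.4,85],[-5.2,-4,-2.9,0,0,4.6,85],[-6.5,-5,-2.9,0,0,5.8,85],[-7.8,-6.2,-2.9,0,0,7,85],[-9.2,-7.3,-2.9,0,0,8.2,85],[-10.5,-8.4,-2.9,0,0,8.4,85]]])

```text
t: 2.1
tcp_pos: [0.4731, 0.152, 0.3286]
orientation: [0.0, 0.711, 0.703, 0.001]
wrist_force: [0.7, 0.6, -0.3]
width: 1.0
gripper_force: 0.0
```

```bash
cat >> h.py <<'E'
from scipy.spatial.transform import Rotation as R
def pose():
    o=readout.get_obs(); q=o['orientation']; return o['tcp_pos'],R.from_quat([q[1],q[2],q[3],q[0]])
def go(xyz,psi):
    """units to bring the TCP to xyz, tool y at world angle psi (deg), pointing down"""
    t,r=pose(); c,s=np.cos(np.radians(psi)),np.sin(np.radians(psi))
    T=R.from_matrix(np.array([[s,c,0],[-c,s,0],[0,0,-1]]))
    alt=T*R.from_rotvec([0,0,np.pi]); rel=[(r.inv()*k).as_rotvec(degrees=True)/8 for k in(T,alt)]
    return np.round(r.inv().apply(np.array(xyz)-t)/.04,2).tolist(), np.round(rel[0],2).tolist()
E
python3 - <<'E'
from h import *
t,r=pose(); print(t,r.as_matrix().round(3),readout.get_obs()['joints'].round(2))
p=shot('wrist','w1.png'); T=np.linalg.inv(p['world_to_cam']); print(T.round(3),p['fx'])
E
```

```text
[0.47314195 0.1519896  0.32860161] [[ 0.01   1.     0.001]
 [ 1.    -0.01   0.   ]
 [ 0.     0.001 -1.   ]] [ 0.18  0.01 -0.1   1.46  0.    1.76]
[[ 1.    -0.011 -0.002  0.474]
 [-0.011 -0.957 -0.288  0.226]
 [ 0.002  0.288 -0.958  0.489]
 [ 0.     0.     0.     1.   ]] 330.10441673647426
```

View pics/w1.png

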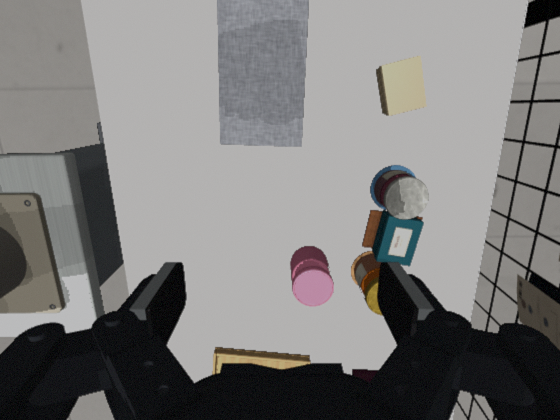

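The wrist view shows wine at (405,197), teal at (400,238), orange at (375,285) partly behind a finger, pink at (312,285) and cream at (402,85). I'll shift to centre the display and take a second view.

send_rows(rows=[[[-0.1,0.8,0,0,0,0,85],[-0.2,1.8,0,0,0,0,85],[-0.3,2.6,0,0,0,0,85],[-0.5,3.4,0,0,0,0,85],[-0.5,3.7,0,0,0,0,85],[-0.5,3.7,0,0,0,0,85],[-0.5,3.7,0,0,0,0,85],[-0.5,3.7,0,0,0,0,85]]])

```text
t: 3.15
tcp_pos: [0.6193, 0.1329, 0.3287]
orientation: [0.0, 0.71, 0.704, 0.0]
wrist_force: [0.7, 0.0, 0.5]
width: 0.999
gripper_force: 0.0
```

```bash
sed -i 's/\[\[s,c,0\],\[-c,s,0\],/[[-s,c,0],[c,s,0],/' h.py
python3 - <<'E'
from h import *
print(pose()[0])
p=shot('wrist','w2.png'); q=shot('top')
np.savez('v2.npz',w=cloud(p),wp=p['pixels'],q=cloud(q),qp=q['pixels'])
for nm,pp in(('wrist',p),('top',q)):
  W=cloud(pp)
  for n in ['jar_orange','jar_wine','box_teal','box_cream','box_plum','pad','coaster_cork','coaster_blue','side_mat','order_tray']:
    for r in eyes.trace(pp,n)[:4]:
      if r['score']<.25: continue
      m=cv2.erode(r['region'].astype(np.uint8),np.ones((3,3)) if nm=='wrist' else np.ones((1,1)))>0
      P=W[m]; P=P[~np.isnan(P[:,2])]
      if len(P)<10: continue
      z=np.percentile(P[:,2],90); T=P[abs(P[:,2]-z)<.006]
      (cx,cy),(a,b),an=cv2.minAreaRect((T[:,:2]*1000).astype(np.float32)); 
      print(nm,n,round(r['score'],2),'top z',np.round(np.median(T[:,2])*1000,1),'rect',np.round([cx,cy,a,b,an],1),'rgb',np.median(pp['pixels'][m],0),len(T))
E
```

```text
[0.61929373 0.13291571 0.3286861 ]
wrist jar_orange 0.9 top z 83.7 rect [516.3 -15.9  56.6  55.1  73.4] rgb [198. 146. 173.] 1265
wrist jar_orange 0.85 top z 88.7 rect [618.3 -28.1  55.9  53.4  89.1] rgb [152. 128.  53.] 1192
wrist jar_orange 0.67 top z 83.7 rect [ 710.3 -112.1   52.8   57.2   14.6] rgb [ 36. 123.  58.] 1024
wrist jar_wine 0.64 top z 64.0 rect [641.2 106.8  54.6  52.7  89.4] rgb [113. 113. 108.] 1356
wrist box_teal 0.87 top z 41.3 rect [646.7  33.7  71.5  51.7  79.2] rgb [ 39.  91. 102.] 1557
wrist box_cream 0.93 top z 35.1 rect [634.6 248.3  48.9  62.5  13.4] rgb [189. 175. 147.] 1947
wrist box_plum 0.65 top z 11.2 rect [ 619.1 -234.2    2.9   39.1   86.7] rgb [33. 15. 23.] 69
wrist pad 0.79 top z 4.5 rect [646.8  33.9  59.8  81.2  81.2] rgb [111.  71.  44.] 447
wrist coaster_cork 0.42 top z 4.1 rect [631.6 -17.7  13.1  61.6  51.4] rgb [140. 107.  72.] 23
wrist coaster_blue 0.85 top z 4.4 rect [642.6 121.   67.7  35.6   2.9] rgb [ 81.5 122.5 154.5] 140
wrist side_mat 0.86 top z 3.5 rect [448.1 255.8 170.9 119.   87.5] rgb [138. 140. 145.] 11393
wrist order_tray 0.83
[... 848 characters left out ...]
t [624.7 239.   34.2  47.8   9.3] rgb [159. 136. 106.] 167
top box_cream 0.41 top z 3.6 rect [443.7 210.4  80.4 119.7  88.9] rgb [105. 102. 108.] 1601
top box_plum 0.8 top z 41.5 rect [ 618.9 -265.4   70.1   52.2   88.7] rgb [80. 35. 53.] 696
top pad 0.8 top z 4.7 rect [645.2  35.1  64.6  84.8  80.3] rgb [80. 50. 30.] 274
top coaster_cork 0.65 top z 3.6 rect [442.7 209.6  78.6 121.7  88.9] rgb [105. 102. 108.] 1574
top coaster_blue 0.59 top z 4.6 rect [630.5  99.7  45.2  70.7  30.6] rgb [51.5 65.5 82. ] 104
top side_mat 0.6 top z 3.6 rect [445.  210.9  81.1 121.9  88.7] rgb [105. 102. 108.] 1625
top order_tray 0.57 top z 16.8 rect [ 425.1 -274.5  170.9  169.9   83.3] rgb [174. 142.  88.] 805
```

View pics/w2.png

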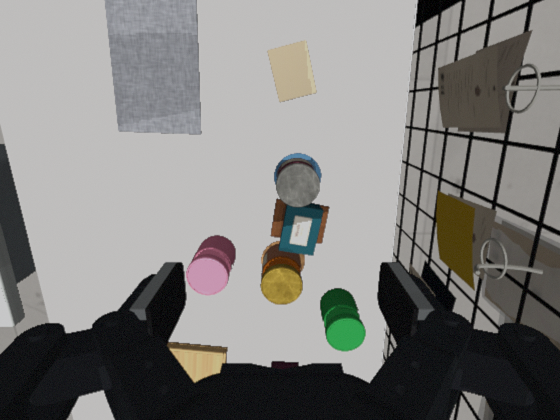

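Both views agree on these measurements (mm):

| Item | x | y | Top height | Notes |
|---|---|---|---|---|
| Orange jar | 617 | -28.5 | 89 | |
| Wine jar | 640 | 107 | 64 | |
| Teal box | 646 | 34 | 41 | long axis at 80° |
| Cream box | 634.6 | 248 | 35 | short axis at 13° |
| Mat centre | 446 | 270 | – | |
| Tray | 425 | -274 | – | |

I'll take the wine jar first, with the tool's y axis at -10°.

```bash
python3 - <<'E'
from h import *
for z in (.2,.11,.03): print(go([.640,.107,z],-10))
E
```

```text
([-0.63, 0.5, 3.2], [-0.0, 0.0, 1.19])
([-0.63, 0.5, 5.45], [-0.0, 0.0, 1.19])
([-0.63, 0.5, 7.45], [-0.0, 0.0, 1.19])
```

send_rows(rows=[[[-0.3,0.25,1,0,0,0.6,85],[-0.63,0.5,2.2,0,0,1.19,85],[-0.63,0.5,3.4,0,0,1.19,85],[-0.63,0.5,4.6,0,0,1.19,85],[-0.63,0.5,5.6,0,0,1.19,85],[-0.63,0.5,6.4,0,0,1.19,85],[-0.63,0.5,7,0,0,1.19,85],[-0.63,0.5,7.45,0,0,1.19,85]]])

```text
t: 5.25
tcp_pos: [0.6395, 0.1071, 0.0288]
orientation: [-0.0, 0.766, 0.643, -0.0]
wrist_force: [-1.5, -0.3, -0.1]
width: 0.992
gripper_force: 0.0
```

send_rows(rows=[[[0,0,0,0,0,0,85],[0,0,0,0,0,0,70],[0,0,0,0,0,0,60],[0,0,0,0,0,0,55],[0,0,0,0,0,0,52],[0,0,0,0,0,0,52],[0,0,0,0,0,0,52],[0,0,0,0,0,0,52]]], squeeze=35)

```text
t: 6.25
tcp_pos: [0.6441, 0.1074, 0.0347]
orientation: [0.003, 0.766, 0.643, 0.003]
wrist_force: [-0.5, -0.4, 9.6]
width: 0.61
gripper_force: 5.1
```

```bash
python3 - <<'E'
from h import *
print(pose()[0]); t=pose()[0]
print(go([t[0],t[1],.17],-10),go([.55,.2,.17],-5),go([.446,.315,.17],0),go([.446,.315,t[2]],0))
E
```

```text
[0.6440815  0.10743204 0.03468082]
([0.01, 0.03, -3.38], [0.06, -0.01, -0.0]) ([1.88, -2.69, -3.4], [0.06, -0.01, -0.63]) ([4.25, -5.75, -3.42], [0.06, -0.01, -1.25]) ([4.25, -5.78, -0.04], [0.06, -0.01, -1.25])
```

```bash
python3 - <<'E'
from h import *
a=shot('wrist','w3.png'); o=readout.get_obs(); print(o['width'],o['gripper_force'],o['tcp_pos'],o['wrist_force'])
E
```

```text
0.6137972646790453 5.0592530047288164 [0.64408996 0.10741998 0.03470284] [-1.16922297  0.48108584 10.76215685]
```

View pics/w3.png

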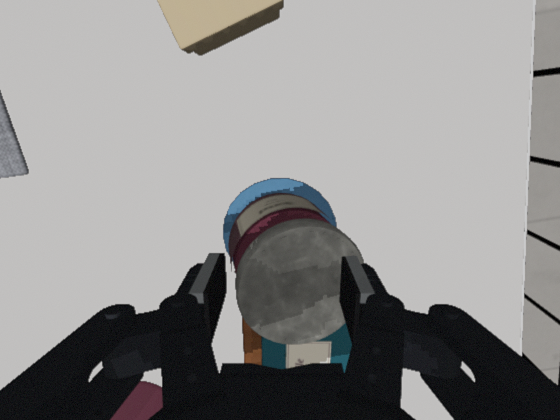

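The view shows the lid centred at (300,281), with the pads at columns 222 and 345. The lid looks off centre and the gripping height is unclear, so I'll check with depth.

```bash
python3 - <<'E'
from h import *
p=shot('wrist'); W=cloud(p)
for (u,v) in [(300,281),(240,290),(355,260),(212,270),(208,290),(222,265),(222,290),(350,280),(356,300),(345,270),(280,188)]:
  print((u,v),(W[v,u]*1000).round(0))
L=W[(abs(W[...,2]-.0645)<.006)&(p['pixels'].max(-1)>60)&(np.hypot(W[...,0]-.64,W[...,1]-.107)<.04)]
print(cv2.minEnclosingCircle((L[:,:2]*1000).astype(np.float32)),np.median(L[:,2]),len(L))
E
```

```text
(300, 281) [652. 107.  68.]
(240, 290) [627. 111.  75.]
(355, 260) [677. 113.  69.]
(212, 270) [619. 123.  77.]
(208, 290) [620. 122.  91.]
(222, 265) [619. 119.  64.]
(222, 290) [618. 109.  68.]
(350, 280) [671. 113.  83.]
(356, 300) [671. 110.  93.]
(345, 270) [671. 112.  74.]
(280, 188) [648. 134.   4.]
((641.6698608398438, 107.03744506835938), 38.34502410888672) 0.06753055982216466 8369
```

```bash
python3 - <<'E'
from h import *
p=shot('wrist'); W=cloud(p); px=p['pixels'].astype(int)
for v in (245,250,255,260,265,270,280,290):
  for r in [(195,235),(335,375)]:
    print(v,r[0],[tuple((W[v,u]*1000).round(0).astype(int).tolist()) for u in range(r[0],r[1],6)])
reg=np.zeros(W.shape[:2],bool); reg[235:330,252:335]=1
P=W[reg]; A=np.c_[P[:,:2]-[.645,.107],np.ones(len(P))]; s=np.linalg.lstsq(A,P[:,2],rcond=None)[0]; print('plane',s, np.std(A@s-P[:,2]))
E
```

```text
245 195 [(588, 105, 0), (592, 105, 1), (596, 104, 0), (599, 104, 0), (603, 103, 0), (608, 104, 4), (620, 117, 39)]
245 335 [(669, 120, 66), (672, 118, 64), (675, 119, 65), (677, 118, 65), (692, 87, 0), (696, 86, -1), (699, 86, 1)]
250 195 [(588, 103, 1), (591, 102, 1), (595, 101, 1), (599, 100, 0), (602, 100, 0), (606, 99, 1), (620, 116, 43)]
250 335 [(669, 118, 66), (672, 117, 65), (674, 116, 64), (677, 116, 65), (680, 114, 62), (695, 83, 0), (699, 82, 0)]
255 195 [(587, 99, 1), (590, 98, 0), (594, 97, 0), (616, 124, 63), (619, 123, 63), (605, 95, 0), (620, 114, 45)]
255 335 [(669, 115, 65), (671, 114, 65), (674, 114, 65), (677, 113, 63), (679, 112, 63), (695, 79, 0), (699, 78, -1)]
260 195 [(585, 95, -1), (590, 95, 2), (615, 124, 69), (617, 123, 67), (620, 123, 68), (620, 118, 57), (620, 113, 48)]
260 335 [(669, 113, 66), (671, 112, 65), (673, 113, 67), (676, 113, 68), (679, 109, 63), (694, 76, 0), (698, 75, 0)]
265 195 [(608, 121, 65), (611, 120, 65), (616, 124, 73), (618, 123, 73), (620, 122, 72), (619, 115, 58), (620, 111, 51)]
265 335 [(668, 110, 64), (671, 110, 65), (672, 113,
[... 677 characters left out ...]
[(667, 98, 66), (669, 100, 69), (670, 106, 80), (671, 112, 89), (673, 113, 92), (675, 113, 92), (677, 113, 92)]
 ** On entry to DLASCL parameter number  4 had an illegal value
 ** On entry to DLASCL parameter number  4 had an illegal valueTraceback (most recent call last):
  File "<stdin>", line 7, in <module>
    x, resids, rank, s = _umath_linalg.lstsq(a, b, rcond,
                         ~~~~~~~~~~~~~~~~~~~^^^^^^^^^^^^^
                                             signature=signature)
                                             ^^^^^^^^^^^^^^^^^^^^
    raise LinAlgError("SVD did not converge in Linear Least Squares")
numpy.linalg.LinAlgError: SVD did not converge in Linear Least Squares
```

```bash
python3 - <<'E'
from h import *
d=np.load('v2.npz'); W=d['w']
for s in [(150,190),(375,415)]:
  S=W[255:330,s[0]:s[1]].reshape(-1,3); S=S[S[:,2]>.2]
  for l in np.percentile(S[:,2],[0,1,5,20,50]): print(s,(l*1000).round(1),end=' ')
  i=S[:,2]<S[:,2].min()+.004; print(S[i].mean(0).round(3),len(S))
p=shot('wrist'); W=cloud(p); T=p['world_to_cam']; print(np.linalg.inv(T)[:3,3],pose()[0])
E
```

```text
(150, 190) 359.3 (150, 190) 360.7 (150, 190) 363.4 (150, 190) 369.0 (150, 190) 378.6 [0.577 0.134 0.362] 2145
(375, 415) 359.1 (375, 415) 360.7 (375, 415) 363.4 (375, 415) 369.0 (375, 415) 378.9 [0.662 0.133 0.362] 2206
[0.65568917 0.1798309  0.19560492] [0.64408514 0.10741252 0.03467942]
```

Depth shows the real fingertips about 30 mm behind (above) the reported TCP, not 11 mm ahead. The right finger is resting on the lid and the jar has slid about 10 mm, still upright. I'll back off and re-measure with that offset.

send_rows(rows=[[[0,0,-0.3,0,0,0,56],[0,0,-0.6,0,0,0,64],[0,0,-1,0,0,0,75],[0,0,-2,0,0,0,85],[0,0,-3,0,0,0,85],[0,0,-4,0,0,0,85],[0,0,-4,0,0,0,85],[0,0,-4,0,0,0,85]]])

```text
t: 7.45
tcp_pos: [0.6397, 0.1071, 0.1903]
orientation: [-0.0, 0.766, 0.643, -0.0]
wrist_force: [0.1, 0.2, -0.8]
width: 0.992
gripper_force: 0.0
```

```bash
cat >> h.py <<'E'
def tops(W,x,y,z,r=.05,tol=.006,img=None):
    "points of the top face near x,y at height z: min-area rect (mm) and enclosing circle"
    m=(abs(W[...,2]-z)<tol)&(np.hypot(W[...,0]-x,W[...,1]-y)<r)
    n,l,s,c=cv2.connectedComponentsWithStats(m.astype(np.uint8)); k=1+np.argmax(s[1:,4]); P=W[l==k]
    h=(P[:,:2]*1000).astype(np.float32); (a,b),(w,g),an=cv2.minAreaRect(h); cc=cv2.minEnclosingCircle(h)
    A=np.c_[P[:,:2]-P[:,:2].mean(0),np.ones(len(P))]; s=np.linalg.lstsq(A,P[:,2],rcond=None)[0]
    return 'rect',np.round([a,b,w,g,an],1).tolist(),'circ',np.round([*cc[0],cc[1]],1).tolist(),'z',round(float(np.median(P[:,2])),4),'slope',s[:2].round(3).tolist(),len(P)
E
python3 - <<'E'
from h import *
p=shot('wrist','w4.png'); q=shot('top')
for r in(p,q):
  W=cloud(r); print(tops(W,.65,.107,.0645,.045),tops(W,.646,.034,.0415))
print(go([.650,.107,-.01],-10),readout.get_obs()['width'])
E
```

```text
('rect', [639.5, 106.3, 58.3, 58.5, 64.3], 'circ', [639.4, 106.0, 29.6], 'z', 0.064, 'slope', [0.0, -0.002], 3271) ('rect', [645.5, 27.6, 85.2, 55.2, 77.1], 'circ', [644.7, 30.9, 46.7], 'z', 0.0412, 'slope', [-0.008, -0.006], 3506)
('rect', [637.1, 106.2, 55.7, 57.2, 87.8], 'circ', [638.1, 107.8, 30.0], 'z', 0.064, 'slope', [0.002, -0.009], 522) ('rect', [644.9, 34.2, 72.8, 54.1, 79.5], 'circ', [644.1, 34.3, 43.2], 'z', 0.0413, 'slope', [-0.002, -0.001], 743)
([0.05, 0.29, 4.97], [-0.02, 0.0, -0.0]) 0.9957494758671078
```

View pics/w4.png

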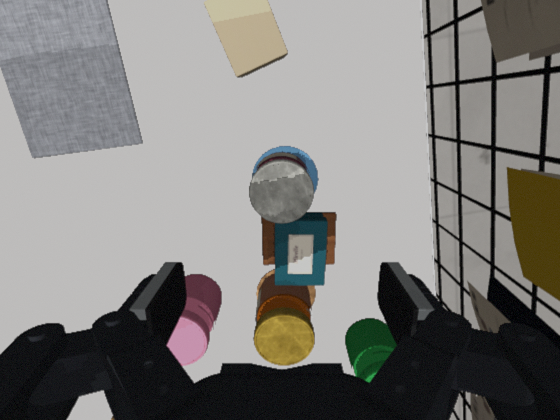

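The wine jar is back at (639,107), upright and on its coaster, with its lid at about (282,192) in the view. I'll regrasp it lower.

send_rows(rows=[[[0,0,0.8,0,0,0,85],[0,0,1.6,0,0,0,85],[0,0,2.4,0,0,0,85],[0,0,3.2,0,0,0,85],[0,0,3.9,0,0,0,85],[0,0,4.5,0,0,0,85],[0,0,4.95,0,0,0,85],[0,0,4.95,0,0,0,85]]])

```text
t: 8.55
tcp_pos: [0.6375, 0.107, -0.0104]
orientation: [-0.002, 0.766, 0.643, -0.002]
wrist_force: [0.1, 0.3, 0.5]
width: 0.996
gripper_force: 0.0
```

send_rows(rows=[[[0,0,0,0,0,0,78],[0,0,0,0,0,0,70],[0,0,0,0,0,0,64],[0,0,0,0,0,0,60],[0,0,0,0,0,0,57],[0,0,0,0,0,0,54],[0,0,0,0,0,0,52],[0,0,0,0,0,0,52]]], squeeze=35)

```text
t: 9.55
tcp_pos: [0.6405, 0.1072, -0.0071]
orientation: [0.0, 0.766, 0.643, 0.0]
wrist_force: [-1.4, -0.2, 6.1]
width: 0.693
gripper_force: 38.4
```

```bash
python3 - <<'E'
from h import *
t=pose()[0];print(t)
print(go([t[0],t[1],.12],-10),go([.446,.315,.12],0),go([.446,.315,t[2]],0))
E
```

```text
[ 0.64045731  0.10721388 -0.00708505]
([0.0, 0.0, -3.18], [0.01, -0.0, -0.0]) ([4.27, -5.69, -3.18], [0.01, -0.0, -1.25]) ([4.27, -5.69, -0.0], [0.01, -0.0, -1.25])
```

send_rows(rows=[[[0,0,-0.5,0,0,0,52],[0,0,-1.4,0,0,0,52],[0.2,-0.3,-2.4,0,0,0,52],[1,-1.3,-3,0,0,-0.3,52],[1.9,-2.5,-3,0,0,-0.6,52],[2.8,-3.7,-3,0,0,-0.9,52],[3.6,-4.8,-3,0,0,-1.25,52],[4.27,-5.69,-3,0,0,-1.25,52]]])

```text
t: 10.55
tcp_pos: [0.4436, 0.3161, 0.1125]
orientation: [-0.0, 0.707, 0.707, -0.0]
wrist_force: [0.4, 0.8, -2.1]
width: 0.696
gripper_force: 38.6
```

```bash
python3 - <<'E'
from h import *
t=pose()[0];o=readout.get_obs();print(t,o['width'],o['wrist_force'])
print(go([.446,.315,-.0085],0),go([.446,.315,-.007],0))
q=shot('top');W=cloud(q); print(tops(W,.446,.27,.004,.14,.0025))
E
```

```text
[0.44355153 0.31605177 0.11254993] 0.695599332754772 [ 0.43084233  0.7851706  -2.07828068]
([-0.03, 0.06, 3.03], [-0.0, -0.0, 0.0]) ([-0.03, 0.06, 2.99], [-0.0, -0.0, 0.0])
('rect', [446.0, 261.6, 225.6, 156.3, 86.9], 'circ', [452.8, 263.8, 121.5], 'z', 0.0036, 'slope', [-0.001, 0.001], 3688)
```

send_rows(rows=[[[0,0,0.7,0,0,0,52],[0,0,1.4,0,0,0,52],[0,0,2.1,0,0,0,52],[0,0,2.7,0,0,0,52],[0,0,3,0,0,0,52],[0,0,3,0,0,0,60],[0,0,3,0,0,0,70],[0,0,3,0,0,0,80]]])

```text
t: 11.6
tcp_pos: [0.4467, 0.3155, -0.0068]
orientation: [0.0, 0.707, 0.707, 0.001]
wrist_force: [-0.1, -0.2, 0.1]
width: 0.935
gripper_force: 0.0
```

send_rows(rows=[[[0,0,0,0,0,0,85],[0,0,-0.6,0,0,0,85],[0,0,-1.6,0,0,0,85],[0,0,-2.6,0,0,0,85],[0,0,-3.6,0,0,0,85],[0,0,-4.6,0,0,0,85],[0,0,-5,0,0,0,85],[0,0,-5,0,0,0,85]]])

```text
t: 12.6
tcp_pos: [0.4463, 0.3153, 0.1929]
orientation: [0.0, 0.707, 0.707, 0.001]
wrist_force: [0.8, -0.4, -0.1]
width: 0.994
gripper_force: 0.0
```

```bash
python3 - <<'E'
from h import *
p=shot('wrist'); q=shot('top')
for r in (p,q):
  print(tops(cloud(r),.446,.315,.0635,.045), tops(cloud(r),.617,-.0285,.089,.045))
W=cloud(p); C=p['pixels'].astype(int); m=(abs(W[...,2]-.005)<.003)&(C[...,2]-C[...,0]>20)&(np.hypot(W[...,0]-.64,W[...,1]-.107)<.06)
print('blue',cv2.minEnclosingCircle((W[m][:,:2]*1000).astype(np.float32)),m.sum())
print(pose()[0],go([.617,-.0285,.16],-10),go([.617,-.0285,.008],-10))
E
```

```text
Traceback (most recent call last):
  File "h.py", line 27, in tops
    n,l,s,c=cv2.connectedComponentsWithStats(m.astype(np.uint8)); k=1+np.argmax(s[1:,4]); P=W[l==k]
                                                                      ~~~~~~~~~^^^^^^^^^
ValueError: attempt to get argmax of an empty sequence
```

```bash
python3 - <<'E'
from h import *
q=shot('top')
W=cloud(q); print(tops(W,.446,.315,.0635,.045)); print(tops(W,.617,-.0285,.089,.045))
C=q['pixels'].astype(int); m=(abs(W[...,2]-.005)<.003)&(C[...,2]-C[...,0]>15)&(np.hypot(W[...,0]-.64,W[...,1]-.107)<.06)
print('blue',cv2.minEnclosingCircle((W[m][:,:2]*1000).astype(np.float32)),m.sum())
print(go([.617,-.0285,.16],-10),go([.617,-.0285,.007],-10))
E
```

```text
('rect', [444.4, 313.5, 57.8, 58.0, 50.1], 'circ', [445.3, 314.5, 30.4], 'z', 0.063, 'slope', [0.0, 0.003], 626)
('rect', [616.1, -29.0, 56.0, 57.8, 88.7], 'circ', [616.5, -28.7, 29.5], 'z', 0.0889, 'slope', [0.002, 0.001], 583)
blue ((641.983154296875, 105.56300354003906), 35.901554107666016) 617
([-8.57, 4.32, 0.75], [-0.02, 0.01, 1.25]) ([-8.56, 4.34, 4.58], [-0.02, 0.01, 1.25])
```

send_rows(rows=[[[-1,0.5,0,0,0,0.2,85],[-2.3,1.2,0,0,0,0.5,85],[-3.6,1.8,0,0,0,0.8,82],[-4.9,2.5,0,0,0,1.1,80],[-6.2,3.1,0,0,0,1.25,78],[-7.4,3.7,0,0,0,1.25,78],[-8.3,4.2,0,0,0,1.25,78],[-8.57,4.33,0.4,0,0,1.25,78]]])

```text
t: 13.75
tcp_pos: [0.6197, -0.0302, 0.1749]
orientation: [0.0, 0.767, 0.642, 0.0]
wrist_force: [-0.9, 0.4, 0.5]
width: 0.912
gripper_force: 0.0
```

```bash
python3 - <<'E'
from h import *
p=shot('wrist'); W=cloud(p)
try: print(tops(W,.617,-.0285,.089,.045))
except Exception as e: print(e)
print(pose()[0],go([.6165,-.0285,.007],-10),readout.get_obs()['width'])
E
```

```text
('rect', [617.9, -29.8, 58.4, 57.9, 24.6], 'circ', [618.0, -30.2, 29.6], 'z', 0.0887, 'slope', [-0.001, -0.006], 4282)
[ 0.61751156 -0.0299779   0.17138467] ([0.03, -0.01, 4.11], [-0.04, 0.01, -0.02]) 0.9137045040791986
```

Orange is at (617.5,-29.5).

send_rows(rows=[[[0,0,0.7,0,0,0,80],[0,0,1.4,0,0,0,80],[0,0,2.1,0,0,0,80],[0,0,2.8,0,0,0,80],[0,0,3.4,0,0,0,80],[0,0,3.8,0,0,0,80],[0,0,4.1,0,0,0,80],[0,0,4.1,0,0,0,80]]])

```text
t: 14.8
tcp_pos: [0.6176, -0.0274, 0.0111]
orientation: [-0.001, 0.766, 0.643, -0.001]
wrist_force: [-0.5, -0.2, -0.3]
width: 0.94
gripper_force: 0.0
```

send_rows(rows=[[[0,0,0,0,0,0,74],[0,0,0,0,0,0,68],[0,0,0,0,0,0,63],[0,0,0,0,0,0,60],[0,0,0,0,0,0,57],[0,0,0,0,0,0,54],[0,0,0,0,0,0,52],[0,0,0,0,0,0,52]]])

```text
t: 15.8
tcp_pos: [0.619, -0.028, 0.0127]
orientation: [0.0, 0.766, 0.643, 0.0]
wrist_force: [-1.2, -0.6, 6.0]
width: 0.687
gripper_force: 38.4
```

```bash
python3 - <<'E'
from h import *
t=pose()[0];print(t)
print(go([t[0],t[1],.14],-10),go([.446,.225,.14],0))
E
```

```text
[ 0.61898395 -0.02804943  0.01268928]
([-0.0, 0.0, -3.18], [0.01, 0.0, -0.0]) ([5.48, -5.36, -3.19], [0.0, 0.0, -1.25])
```

send_rows(rows=[[[0,0,-0.6,0,0,0,52],[0,0,-1.6,0,0,0,52],[0.2,-0.2,-2.7,0,0,0,52],[1.1,-1.1,-3.2,0,0,-0.2,52],[2.1,-2.1,-3.2,0,0,-0.5,52],[3.1,-3.1,-3.2,0,0,-0.8,52],[4.1,-4.1,-3.2,0,0,-1.1,52],[5,-4.9,-3.2,0,0,-1.25,52]]])

```text
t: 16.8
tcp_pos: [0.458, 0.2043, 0.1389]
orientation: [-0.001, 0.707, 0.707, -0.001]
wrist_force: [1.7, -0.1, -2.1]
width: 0.695
gripper_force: 38.7
```

```bash
python3 - <<'E'
from h import *
o=readout.get_obs();print(o['width'],o['wrist_force'],pose()[0])
print(go([.446,.225,.0118],0))
E
```

```text
0.6953607444371911 [ 1.66413516 -0.05243576 -2.06277051] [0.45796535 0.20427293 0.13889844]
([0.52, -0.29, 3.18], [-0.01, 0.0, 0.01])
```

send_rows(rows=[[[0.4,-0.2,0.5,0,0,0,52],[0.5,-0.3,1.2,0,0,0,52],[0.5,-0.3,1.9,0,0,0,52],[0.5,-0.3,2.6,0,0,0,52],[0.5,-0.3,3,0,0,0,52],[0.5,-0.3,3.15,0,0,0,52],[0.5,-0.3,3.15,0,0,0,62],[0.5,-0.3,3.15,0,0,0,74]]])

```text
t: 17.8
tcp_pos: [0.45, 0.2236, 0.0155]
orientation: [0.001, 0.707, 0.707, 0.001]
wrist_force: [0.1, 1.8, 0.2]
width: 0.866
gripper_force: 0.0
```

send_rows(rows=[[[0,0,0,0,0,0,85],[0,0,-0.6,0,0,0,85],[0,0,-1.6,0,0,0,85],[0,0,-2.6,0,0,0,85],[0,0,-3.6,0,0,0,85],[0,0,-4.2,0,0,0,85],[0,0,-4.2,0,0,0,85],[0,0,-4.2,0,0,0,85]]])

```text
t: 18.8
tcp_pos: [0.448, 0.223, 0.1815]
orientation: [-0.0, 0.707, 0.707, -0.0]
wrist_force: [0.6, -0.4, 0.2]
width: 0.996
gripper_force: 0.0
```

```bash
python3 - <<'E'
from h import *
q=shot('top','top2.png'); W=cloud(q); C=q['pixels'].astype(int)
print(tops(W,.446,.225,.088,.045)); print(tops(W,.446,.315,.0635,.045)); print(tops(W,.645,.034,.0415))
m=(abs(W[...,2]-.005)<.0025)&(C[...,0]-C[...,2]>25)&(np.hypot(W[...,0]-.617,W[...,1]+.0285)<.045)&((W[...,1]+.0285+(W[...,0]-.617)*.17)<.0365)
print('cork',cv2.minEnclosingCircle((W[m][:,:2]*1000).astype(np.float32)),m.sum())
print(pose()[0],go([.640,.036,.1],-10))
E
```

```text
('rect', [446.8, 220.9, 57.5, 55.6, 88.3], 'circ', [446.4, 221.3, 29.6], 'z', 0.0879, 'slope', [-0.0, 0.004], 648)Traceback (most recent call last):
  File "<stdin>", line 3, in <module>
  File "h.py", line 27, in tops
    n,l,s,c=cv2.connectedComponentsWithStats(m.astype(np.uint8)); k=1+np.argmax(s[1:,4]); P=W[l==k]
                                                                      ~~~~~~~~~^^^^^^^^^
    return _wrapfunc(a, 'argmax', axis=axis, out=out, **kwds)
    return bound(*args, **kwds)
ValueError: attempt to get argmax of an empty sequence
```

View pics/top2.png

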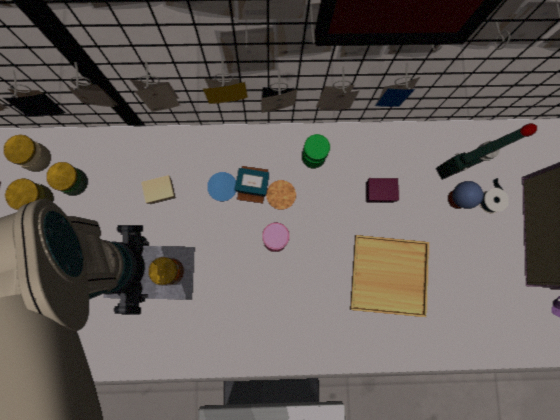

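The top view shows orange on the mat at (165,270), both coasters bare at (222,187) and (281,194), and teal still on the pad. The wine jar is hidden under the arm.

```bash
sed -i '/n,l,s,c=/i\    if not m.any(): return "none"' h.py; python3 - <<'E'
from h import *
q=shot('top'); W=cloud(q); C=q['pixels'].astype(int)
print(tops(W,.645,.034,.0415))
m=(abs(W[...,2]-.005)<.0025)&(C[...,0]-C[...,2]>25)&(np.hypot(W[...,0]-.617,W[...,1]+.0285)<.045)&((W[...,1]+.0285+(W[...,0]-.617)*.17)<.0365)
print('cork',cv2.minEnclosingCircle((W[m][:,:2]*1000).astype(np.float32)),m.sum())
print(pose()[0],go([.6455,.034,.14],-10.5))
E
```

```text
('rect', [645.2, 34.2, 73.2, 54.6, 79.2], 'circ', [644.3, 34.1, 43.5], 'z', 0.0413, 'slope', [0.001, -0.002], 743)
cork ((619.8712158203125, -28.84619903564453), 39.51580047607422) 591
[0.44734494 0.22272727 0.18062632] ([-4.71, 4.96, 1.01], [-0.02, 0.01, 1.31])
```

send_rows(rows=[[[-0.7,0.7,-0.2,0,0,0.3,85],[-1.6,1.7,-0.2,0,0,0.6,85],[-2.5,2.6,-0.2,0,0,0.9,85],[-3.4,3.6,0,0,0,1.2,85],[-4.2,4.4,0.2,0,0,1.31,85],[-4.7,4.95,0.5,0,0,1.31,85],[-4.7,4.95,0.8,0,0,1.31,85],[-4.7,4.95,1,0,0,1.31,85]]])

```text
t: 19.9
tcp_pos: [0.6445, 0.0354, 0.1399]
orientation: [-0.001, 0.769, 0.639, -0.001]
wrist_force: [0.5, 0.9, 0.8]
width: 0.992
gripper_force: 0.0
```

```bash
python3 - <<'E'
from h import *
q=shot('top'); W=cloud(q); p=shot('wrist')
print('wine',tops(W,.446,.315,.0635,.045));print('teal',tops(cloud(p),.645,.034,.0415,.05,.004))
print(pose()[0],go([.6455,.0345,-.018],-10.5))
E
```

```text
wine ('rect', [445.9, 320.7, 45.3, 57.5, 80.1], 'circ', [444.5, 314.6, 29.5], 'z', 0.0629, 'slope', [-0.004, 0.005], 503)
teal ('rect', [646.5, 33.0, 72.4, 53.5, 79.5], 'circ', [645.9, 33.3, 44.1], 'z', 0.0412, 'slope', [-0.0, -0.001], 5504)
[0.64409305 0.03597841 0.14013121] ([-0.03, 0.06, 3.95], [-0.03, 0.0, 0.01])
```

send_rows(rows=[[[0,0,0.8,0,0,0,85],[0,0,1.6,0,0,0,85],[0,0,2.3,0,0,0,85],[0,0.03,2.9,0,0,0,85],[0,0.03,3.4,0,0,0,85],[0,0.03,3.75,0,0,0,85],[0,0.03,3.92,0,0,0,85],[0,0.03,3.92,0,0,0,85]]])

```text
t: 21.0
tcp_pos: [0.6475, 0.0349, -0.0148]
orientation: [-0.0, 0.769, 0.639, -0.0]
wrist_force: [0.2, -0.0, -0.1]
width: 0.987
gripper_force: 0.0
```

send_rows(rows=[[[0,0,0,0,0,0,76],[0,0,0,0,0,0,69],[0,0,0,0,0,0,63],[0,0,0,0,0,0,58],[0,0,0,0,0,0,54],[0,0,0,0,0,0,50],[0,0,0,0,0,0,47],[0,0,0,0,0,0,47]]], squeeze=20)

```text
t: 22.0
tcp_pos: [0.6477, 0.0348, -0.0146]
orientation: [0.0, 0.769, 0.639, 0.0]
wrist_force: [0.2, -0.7, 1.5]
width: 0.618
gripper_force: 22.5
```

```bash
python3 - <<'E'
from h import *
t=pose()[0];print(t)
print(go([t[0],t[1],.12],-10),go([.425,-.274,.12],-10))
E
```

```text
[ 0.64770403  0.0348165  -0.0145564 ]
([0.0, 0.0, -3.36], [0.0, -0.0, -0.06]) ([-8.61, -4.07, -3.37], [0.0, -0.0, -0.06])
```

send_rows(rows=[[[0,0,-0.7,0,0,0,47],[0,0,-1.8,0,0,0,47],[-0.2,-0.1,-2.8,0,0,0,47],[-1.2,-0.6,-3.4,0,0,0,47],[-2.4,-1.1,-3.4,0,0,0,47],[-3.6,-1.7,-3.4,0,0,0,47],[-4.8,-2.3,-3.4,0,0,0,47],[-6,-2.8,-3.4,0,0,0,47]]])

```text
t: 23.0
tcp_pos: [0.4921, -0.1816, 0.1212]
orientation: [-0.0, 0.769, 0.639, -0.0]
wrist_force: [1.2, -0.1, 0.3]
width: 0.616
gripper_force: 22.4
```

```bash
python3 - <<'E'
from h import *
o=readout.get_obs();print(o['width'],o['wrist_force'],pose()[0])
print(go([.425,-.274,.06],-10),go([.425,-.274,-.0145],-10))
E
```

```text
0.6161761762694059 [ 1.22362179 -0.13309523  0.34659223] [ 0.49209118 -0.18164033  0.12116542]
([-2.58, -1.23, 1.53], [-0.0, -0.0, -0.06]) ([-2.58, -1.23, 3.39], [-0.0, -0.0, -0.06])
```

send_rows(rows=[[[-1,-0.5,0,0,0,0,47],[-2,-1,0.1,0,0,0,47],[-2.58,-1.23,0.7,0,0,0,47],[-2.58,-1.23,1.4,0,0,0,47],[-2.58,-1.23,2.1,0,0,0,47],[-2.58,-1.23,2.8,0,0,0,47],[-2.58,-1.23,3.2,0,0,0,47],[-2.58,-1.23,3.37,0,0,0,47]]])

```text
t: 24.0
tcp_pos: [0.4259, -0.2727, -0.0143]
orientation: [-0.001, 0.769, 0.639, -0.0]
wrist_force: [0.3, -0.0, -0.1]
width: 0.619
gripper_force: 22.4
```

send_rows(rows=[[[0,0,0,0,0,0,52],[0,0,0,0,0,0,62],[0,0,0,0,0,0,75],[0,0,-0.3,0,0,0,80],[0,0,-1,0,0,0,80],[0,0,-2,0,0,0,80],[0,0,-3,0,0,0,80],[0,0,-4,0,0,0,85]]])

```text
t: 25.0
tcp_pos: [0.4265, -0.2732, 0.149]
orientation: [0.001, 0.769, 0.639, 0.0]
wrist_force: [0.8, -1.4, -0.5]
width: 0.991
gripper_force: 0.0
```

```bash
python3 - <<'E'
from h import *
q=shot('top'); W=cloud(q); C=q['pixels'].astype(int); p=shot('wrist')
for r in (q,p): print('teal',tops(cloud(r),.425,-.274,.0415,.05,.004))
print('orange',tops(W,.446,.221,.088,.045)); print('wine',tops(W,.446,.315,.0635,.045))
print('cream',tops(W,.63,.248,.0355,.05,.005))
d=np.hypot(W[...,0]-.645,W[...,1]-.035)
m=(abs(W[...,2]-.005)<.0025)&(C[...,0]-C[...,2]>25)
n,l,s,c=cv2.connectedComponentsWithStats(m.astype(np.uint8))
for k in range(1,n):
  P=W[l==k]
  if len(P)>100 and abs(P[:,0].mean()-.63)<.06 and abs(P[:,1].mean())<.1: print('pad/cork',np.round(P.mean(0)*1000,1),cv2.minAreaRect((P[:,:2]*1000).astype(np.float32)),len(P))
m=(abs(W[...,2]-.005)<.003)&(C[...,2]-C[...,0]>15)&(np.hypot(W[...,0]-.64,W[...,1]-.107)<.06)
print('blue',cv2.minEnclosingCircle((W[m][:,:2]*1000).astype(np.float32)),m.sum())
print(pose()[0],go([.631,.30,.17],13))
E
```

```text
teal ('rect', [425.5, -274.2, 73.8, 52.8, 79.6], 'circ', [425.6, -273.9, 43.2], 'z', 0.0414, 'slope', [0.007, -0.005], 788)
teal ('rect', [426.9, -275.8, 72.9, 53.8, 79.4], 'circ', [426.7, -276.0, 44.2], 'z', 0.0412, 'slope', [-0.001, -0.0], 5022)
orange ('rect', [446.8, 221.3, 57.9, 55.6, 88.3], 'circ', [446.7, 221.4, 29.8], 'z', 0.0877, 'slope', [0.001, 0.003], 647)
wine ('rect', [444.4, 314.0, 58.0, 58.3, 25.4], 'circ', [444.1, 314.2, 29.8], 'z', 0.0629, 'slope', [-0.001, -0.001], 623)
cream ('rect', [632.3, 249.9, 51.7, 65.9, 13.4], 'circ', [632.7, 249.6, 39.9], 'z', 0.0352, 'slope', [0.007, 0.004], 645)
pad/cork [633.5   5.2   4.8] ((635.4271240234375, -0.8890914916992188), (140.02984619140625, 86.37184143066406), 74.76644897460938) 1370
blue ((641.9524536132812, 105.537841796875), 36.0474967956543) 631
[ 0.42982969 -0.27598074  0.15278061] ([15.07, 2.32, -0.49], [0.06, 0.05, -2.94])
```

send_rows(rows=[[[1,0.3,-0.6,0,0,0,85],[2.4,0.7,-1.2,0,0,0,85],[3.8,1.2,-1.2,0,0,0,85],[5.2,1.6,-1.2,0,0,0,85],[6.6,2.1,-1.2,0,0,0,85],[8,2.5,-1.2,0,0,0,85],[9.4,3,-1.2,0,0,0,85],[10.4,3.25,-1.2,0,0,0,85]]])

```text
t: 26.1
tcp_pos: [0.6308, 0.1145, 0.1943]
orientation: [-0.0, 0.768, 0.64, 0.0]
wrist_force: [1.2, -0.5, -0.7]
width: 0.995
gripper_force: 0.0
```

```bash
python3 - <<'E'
from h import *
p=shot('wrist','w5.png'); W=cloud(p); C=p['pixels'].astype(int); print(pose()[0])
H=cv2.cvtColor(p['pixels'],cv2.COLOR_RGB2HSV)
m=(abs(W[...,2]-.005)<.003)&(C[...,0]-C[...,2]>20)
for n,a,b in (('pad',(.645,.035),.06),('cork',(.618,-.029),.045)):
  for v in (0,):
    k=m&(np.hypot(W[...,0]-a[0],W[...,1]-a[1])<b); print(n,k.sum(),np.percentile(H[k],[10,50,90],axis=0).tolist())
u=[proj(p,np.array([x,y,.005])) for x,y in((.645,.035),(.618,-.029))]; print(u)
E
```

```text
[0.6325892  0.1185202  0.19416557]
pad 4172 [[11.0, 116.0, 73.0], [12.0, 151.0, 111.0], [16.0, 161.0, 179.0]]
cork 2644 [[13.0, 99.0, 145.0], [16.0, 115.0, 186.0], [18.0, 123.0, 194.0]]
[(np.float64(305.98878916997705), np.float64(241.74787915324083)), (np.float64(292.4031141167141), np.float64(293.8515137284758))]
```

View pics/w5.png

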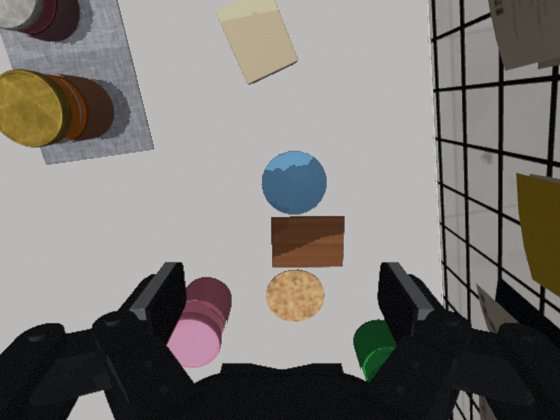

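The view shows the pad at (272–344, 216–268), the blue coaster at (294,182), the cork at (295,295) and cream at (257,38). The pad's orientation relative to the teal box needs a careful check.

```bash
python3 - <<'E'
from h import *
p=shot('wrist'); W=cloud(p); C=p['pixels'].astype(int)
H=cv2.cvtColor(p['pixels'],cv2.COLOR_RGB2HSV).astype(int)
near=(abs(W[...,2]-.005)<.004)&(np.hypot(W[...,0]-.635,W[...,1]-.03)<.13)
for n,k in (('pad',near&(H[...,1]>130)&(H[...,0]<20)),('cork',near&(H[...,0]<20)&(H[...,1]>70)&(H[...,1]<=130)),('blue',near&(C[...,2]-C[...,0]>15))):
  nn,l,s,c=cv2.connectedComponentsWithStats(k.astype(np.uint8)); j=1+np.argmax(s[1:,4]); P=W[l==j]; h=(P[:,:2]*1000).astype(np.float32)
  r=cv2.minAreaRect(h); print(n,len(P),np.round(r[0]+r[1]+(r[2],),1),cv2.minEnclosingCircle(h),'z',np.median(P[:,2]).round(4),'corners',cv2.boxPoints(r).round(0).tolist())
q=shot('top'); im=cv2.cvtColor(q['pixels'],cv2.COLOR_RGB2BGR)
print(tops(cloud(q),.425,-.274,.0415,.05,.004))
E
```

```text
pad 3437 [646.4  34.   62.   81.2  80.6] ((646.1649169921875, 34.276878356933594), 49.71809768676758) z 0.0045 corners [[601.0, 10.0], [681.0, -3.0], [692.0, 58.0], [611.0, 71.0]]
cork 2225 [620.  -32.5  69.3  70.1  30.5] ((620.1810913085938, -32.599212646484375), 35.50168991088867) z 0.0045 corners [[572.0, -20.0], [608.0, -80.0], [668.0, -45.0], [632.0, 15.0]]
blue 3207 [643.2 105.2  70.1  70.   33.9] ((643.009521484375, 104.791015625), 35.63885498046875) z 0.0045 corners [[595.0, 115.0], [634.0, 57.0], [692.0, 96.0], [653.0, 154.0]]
('rect', [425.8, -274.1, 74.8, 53.6, 79.4], 'circ', [425.1, -273.9, 44.1], 'z', 0.0413, 'slope', [0.001, 0.004], 797)
```

The pad measures 84 mm along -9.4°, and its height and size match the text. The coasters sit at ±70 mm along its short side. The teal box stood with its long side across the pad's 84 mm axis, which contradicts the text. The text says, in three places, that a box's long side goes along the pad's 84 mm x axis. The judging rule says the same, and the 13 mm gap only works out that way. I'll place the cream box long side along the 84 mm side.

```bash
python3 - <<'E'
from h import *
p=shot('wrist'); print(tops(cloud(p),.633,.249,.0355,.05,.004))
print(pose()[0],go([.6335,.249,.12],13.4))
E
```

```text
('rect', [634.2, 248.3, 51.1, 64.9, 13.3], 'circ', [634.0, 247.8, 40.0], 'z', 0.0351, 'slope', [0.001, 0.003], 4413)
[0.62964343 0.11267956 0.19406021] ([3.37, -0.52, 1.85], [-0.01, 0.0, -2.98])
```

send_rows(rows=[[[0.8,-0.1,0,0,0,-0.8,85],[1.8,-0.3,0.2,0,0,-1.7,85],[2.8,-0.4,0.6,0,0,-2.6,85],[3.4,-0.5,1.1,0,0,-2.98,85],[3.4,-0.5,1.6,0,0,-2.98,85],[3.4,-0.5,1.85,0,0,-2.98,85],[3.4,-0.5,1.85,0,0,-2.98,85],[3.4,-0.5,1.85,0,0,-2.98,85]]])

```text
t: 27.3
tcp_pos: [0.6359, 0.2486, 0.1213]
orientation: [0.0, 0.621, 0.784, 0.0]
wrist_force: [0.7, -0.4, 0.4]
width: 0.999
gripper_force: 0.0
```

```bash
python3 - <<'E'
from h import *
p=shot('wrist'); print(tops(cloud(p),.634,.2485,.0355,.05,.004))
print(pose()[0],go([.634,.2485,-.020],13.3))
E
```

```text
('rect', [634.0, 248.8, 51.1, 64.8, 13.2], 'circ', [634.1, 248.5, 40.4], 'z', 0.035, 'slope', [0.0, -0.001], 5177)
[0.63614713 0.2489111  0.12160324] ([0.0, -0.06, 3.54], [0.01, 0.0, -0.0])
```

send_rows(rows=[[[0,0,0.7,0,0,0,85],[0,-0.03,1.4,0,0,0,85],[0,-0.03,2.1,0,0,0,85],[0,-0.03,2.7,0,0,0,85],[0,-0.03,3.2,0,0,0,85],[0,-0.03,3.54,0,0,0,85],[0,-0.03,3.54,0,0,0,78],[0,-0.03,3.54,0,0,0,70]]])

```text
t: 28.35
tcp_pos: [0.635, 0.2495, -0.0202]
orientation: [0.0, 0.62, 0.784, 0.001]
wrist_force: [0.6, -0.3, -0.3]
width: 0.822
gripper_force: 0.0
```

send_rows(rows=[[[0,0,0,0,0,0,63],[0,0,0,0,0,0,58],[0,0,0,0,0,0,54],[0,0,0,0,0,0,50],[0,0,0,0,0,0,47],[0,0,0,0,0,0,45],[0,0,0,0,0,0,44],[0,0,0,0,0,0,44]]], squeeze=20)

```text
t: 29.35
tcp_pos: [0.6344, 0.2493, -0.0207]
orientation: [0.0, 0.62, 0.784, 0.0]
wrist_force: [-0.1, -0.1, 3.6]
width: 0.592
gripper_force: 22.2
```

```bash
python3 - <<'E'
from h import *
t=pose()[0];print(t)
print(go([.646,.0345,t[2]+.1],80.6))
E
```

```text
[ 0.63444804  0.24930606 -0.02067955]
([-5.29, -0.96, -2.5], [0.0, 0.0, -8.41])
```

send_rows(rows=[[[0,0,-0.7,0,0,0,44],[0,0,-1.7,0,0,-0.8,44],[-0.5,-0.1,-2.5,0,0,-2,44],[-1.4,-0.3,-2.5,0,0,-3.3,44],[-2.4,-0.5,-2.5,0,0,-4.6,44],[-3.4,-0.6,-2.5,0,0,-5.9,44],[-4.4,-0.8,-2.5,0,0,-7.2,44],[-5.29,-0.96,-2.5,0,0,-8.41,44]]])

```text
t: 30.35
tcp_pos: [0.6447, 0.033, 0.0779]
orientation: [-0.001, 0.079, 0.997, -0.0]
wrist_force: [-0.3, -0.0, -0.3]
width: 0.593
gripper_force: 21.8
```

```bash
python3 - <<'E'
from h import *
o=readout.get_obs();print(o['width'],o['joints'].round(2))
p=shot('wrist','w6.png'); t=pose()[0]; print(t,tops(cloud(p),t[0],t[1],.0355+t[2]+.0207,.06,.005))
print(go([.646,.0345,-.0145],80.6))
E
```

```text
0.5932297617018262 [-0.05  0.41 -0.14  1.02 -0.    0.11]
[0.64516053 0.02857519 0.0780006 ] ('rect', [641.3, 33.4, 77.9, 58.1, 81.1], 'circ', [640.1, 33.6, 39.0], 'z', 0.1337, 'slope', [0.007, -0.002], 20042)
([0.0, 0.16, 2.31], [-0.03, -0.0, 0.04])
```

View pics/w6.png

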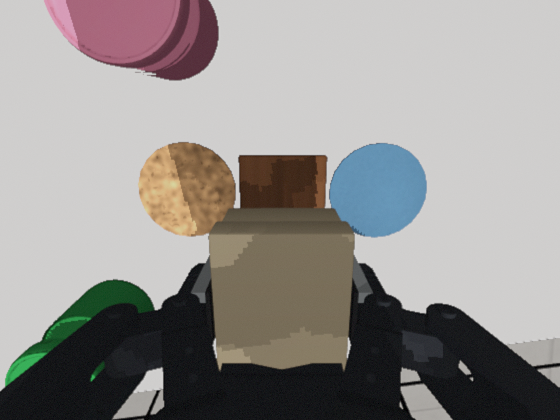

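The view shows the cream box held level, its long side along the pad's, midway between the cork (187,188) and blue (378,188) coasters. I'll lower it.

send_rows(rows=[[[0,0,0,0,0,0,44],[0,0,0.4,0,0,0,44],[0,0,0.9,0,0,0,44],[0,0,1.4,0,0,0,44],[0,0,1.8,0,0,0,44],[0,0,2.1,0,0,0,44],[0,0,2.3,0,0,0,44],[0,0,2.3,0,0,0,44]]])

```text
t: 31.4
tcp_pos: [0.6452, 0.0344, -0.0136]
orientation: [-0.0, 0.082, 0.997, -0.0]
wrist_force: [-1.5, -0.0, 0.1]
width: 0.593
gripper_force: 21.8
```

```bash
python3 - <<'E'
from h import *
o=readout.get_obs();print(o['width'],o['wrist_force'],pose()[0])
p=shot('wrist'); print(tops(cloud(p),.645,.034,.0405,.05,.004))
print(go([.646,.0345,-.0152],80.6))
E
```

```text
0.5925588780645807 [-1.45765419 -0.01920856  0.09192088] [ 0.64518582  0.03440889 -0.01361704]
('rect', [641.7, 35.0, 78.4, 57.9, 81.2], 'circ', [640.4, 35.2, 39.2], 'z', 0.042, 'slope', [0.011, -0.002], 19608)
([-0.01, 0.0, 0.06], [0.0, 0.0, 0.0])
```

Lower by about 2 mm, open slightly (the coasters stay clear), then rise.

send_rows(rows=[[[0,0,0.07,0,0,0,44],[0,0,0.07,0,0,0,48],[0,0,0.07,0,0,0,56],[0,0,0.07,0,0,0,66],[0,0,-0.4,0,0,0,72],[0,0,-1.4,0,0,0,78],[0,0,-2.6,0,0,0,85],[0,0,-4,0,0,0,85]]])

```text
t: 32.45
tcp_pos: [0.645, 0.0345, 0.1492]
orientation: [-0.0, 0.082, 0.997, -0.0]
wrist_force: [0.4, 0.6, 0.3]
width: 0.993
gripper_force: 0.0
```

```bash
python3 - <<'E'
from h import *
p=shot('wrist'); print(tops(cloud(p),.645,.034,.0405,.05,.004))
t=pose()[0]; print(t,go([.446,.221,.19],2),go([.446,.221,.0118],2),readout.get_obs()['joints'].round(2))
E
```

```text
('rect', [646.7, 34.3, 51.0, 65.0, 80.6], 'circ', [646.8, 34.3, 40.4], 'z', 0.0401, 'slope', [0.002, 0.0], 4413)
[0.65072514 0.03431142 0.15912501] ([5.8, 3.77, -0.85], [0.08, 0.08, 9.83]) ([5.86, 3.76, 3.61], [0.08, 0.08, 9.83]) [-0.05  0.34 -0.05  1.16  0.    0.12]
```

Cream stands on the pad at (646.7,34.3), height and turn correct. Now to the orange jar on the mat.

send_rows(rows=[[[0.4,0.3,-0.6,0,0,1.2,85],[1.1,0.7,-1,0,0,2.5,85],[1.9,1.2,-1,0,0,3.8,85],[2.7,1.7,-1,0,0,5.1,85],[3.5,2.3,-1,0,0,6.4,85],[4.3,2.8,-1,0,0,7.7,85],[5.1,3.3,-1,0,0,9,85],[5.75,3.75,-1,0,0,9.8,85]]])

```text
t: 33.5
tcp_pos: [0.4422, 0.2208, 0.1883]
orientation: [0.0, 0.695, 0.719, 0.001]
wrist_force: [0.8, 0.2, 0.7]
width: 0.994
gripper_force: 0.0
```

```bash
python3 - <<'E'
from h import *
p=shot('wrist'); print('orange',tops(cloud(p),.446,.221,.088,.045))
print(pose()[0],go([.4465,.221,.0115],0))
E
```

```text
orange ('rect', [447.9, 220.8, 58.4, 58.0, 3.0], 'circ', [447.9, 220.1, 29.8], 'z', 0.0878, 'slope', [0.0, -0.005], 3869)
[0.43924337 0.22255681 0.18809071] ([-0.06, 0.19, 4.41], [-0.01, -0.02, 0.25])
```

send_rows(rows=[[[0,0.15,0.5,0,0,0.2,85],[0,0.15,1.2,0,0,0.25,85],[0,0.15,2,0,0,0.25,85],[0,0.15,2.8,0,0,0.25,85],[0,0.15,3.5,0,0,0.25,85],[0,0.15,4,0,0,0.25,85],[0,0.15,4.4,0,0,0.25,85],[0,0.15,4.4,0,0,0.25,80]]])

```text
t: 34.55
tcp_pos: [0.4484, 0.2199, 0.0104]
orientation: [-0.0, 0.706, 0.708, -0.001]
wrist_force: [-0.6, 0.3, -0.0]
width: 0.934
gripper_force: 0.0
```

send_rows(rows=[[[0,0,0,0,0,0,74],[0,0,0,0,0,0,68],[0,0,0,0,0,0,63],[0,0,0,0,0,0,60],[0,0,0,0,0,0,57],[0,0,0,0,0,0,54],[0,0,0,0,0,0,52],[0,0,0,0,0,0,52]]], squeeze=35)

```text
t: 35.55
tcp_pos: [0.4491, 0.2203, 0.0114]
orientation: [-0.0, 0.706, 0.708, 0.0]
wrist_force: [-1.9, -0.7, 5.7]
width: 0.694
gripper_force: 37.7
```

```bash
python3 - <<'E'
from h import *
t=pose()[0];print(t)
print(go([.620,-.031,t[2]+.13],-10))
E
```

```text
[0.44913393 0.22030908 0.01140391]
([-6.3, 4.25, -3.25], [0.0, -0.0, 1.28])
```

send_rows(rows=[[[0,0,-0.6,0,0,0,52],[0,0,-1.6,0,0,0,52],[-0.3,0.2,-2.7,0,0,0,52],[-1.4,0.9,-3.2,0,0,0.2,52],[-2.5,1.7,-3.2,0,0,0.5,52],[-3.6,2.4,-3.2,0,0,0.8,52],[-4.7,3.2,-3.2,0,0,1.1,52],[-5.7,3.9,-3.2,0,0,1.28,52]]])

```text
t: 36.55
tcp_pos: [0.6066, -0.0091, 0.1379]
orientation: [-0.0, 0.767, 0.642, -0.0]
wrist_force: [0.4, 0.6, -2.5]
width: 0.698
gripper_force: 38.8
```

send_rows(rows=[[[-0.6,0.3,0,0,0,0,52],[-0.6,0.3,0,0,0,0,52],[-0.6,0.3,0,0,0,0,52],[-0.6,0.3,0,0,0,0,52],[-0.6,0.3,0,0,0,0,52],[-0.6,0.3,0,0,0,0,52],[-0.6,0.3,0,0,0,0,52],[-0.6,0.3,0,0,0,0,52]]])

```text
t: 37.55
tcp_pos: [0.6136, -0.0329, 0.139]
orientation: [0.0, 0.766, 0.643, 0.0]
wrist_force: [-0.5, -0.4, -3.0]
width: 0.691
gripper_force: 38.9
```

```bash
python3 - <<'E'
from h import *
o=readout.get_obs();print(o['width'],o['wrist_force'],pose()[0])
print(go([.620,-.032,.0125],-10))
E
```

```text
0.6910434849440489 [-0.45090464 -0.41549033 -3.02258319] [ 0.61358846 -0.03287457  0.13897175]
([0.05, 0.15, 3.16], [0.0, 0.0, -0.0])
```

send_rows(rows=[[[0.05,0.15,0.5,0,0,0,52],[0.05,0.15,1.1,0,0,0,52],[0.05,0.15,1.7,0,0,0,52],[0.05,0.15,2.3,0,0,0,52],[0.05,0.15,2.7,0,0,0,52],[0.05,0.15,3,0,0,0,52],[0.05,0.15,3.14,0,0,0,52],[0.05,0.15,3.14,0,0,0,52]]])

```text
t: 38.55
tcp_pos: [0.6204, -0.0321, 0.0137]
orientation: [0.0, 0.766, 0.643, 0.0]
wrist_force: [0.1, -0.2, -2.6]
width: 0.694
gripper_force: 39.0
```

send_rows(rows=[[[0,0,0,0,0,0,58],[0,0,0,0,0,0,66],[0,0,0,0,0,0,74],[0,0,0,0,0,0,80],[0,0,-0.8,0,0,0,80],[0,0,-1.8,0,0,0,80],[0,0,-3,0,0,0,80],[0,0,-4.2,0,0,0,85]]])

```text
t: 39.55
tcp_pos: [0.6196, -0.032, 0.1828]
orientation: [-0.0, 0.766, 0.643, 0.0]
wrist_force: [1.0, 0.2, 0.1]
width: 0.994
gripper_force: 0.0
```

```bash
python3 - <<'E'
from h import *
p=shot('wrist');q=shot('top')
for r in (p,q): print('orange',tops(cloud(r),.62,-.032,.089,.045))
print('wine',tops(cloud(q),.445,.314,.0635,.045))
print(pose()[0],go([.445,.314,.18],0))
E
```

```text
orange ('rect', [621.2, -31.5, 57.8, 58.4, 79.2], 'circ', [620.9, -32.1, 29.6], 'z', 0.0888, 'slope', [-0.001, -0.007], 4042)
orange none
wine ('rect', [444.4, 313.6, 57.7, 58.4, 28.7], 'circ', [445.3, 314.3, 30.2], 'z', 0.063, 'slope', [0.003, 0.003], 625)
[ 0.62449891 -0.03272432  0.18872848] ([7.75, -5.93, 0.14], [0.09, 0.01, -1.25])
```

Orange stands at (621,-32), which is centred on the cork. Now the wine jar.

send_rows(rows=[[[0.8,-0.6,0,0,0,-0.2,85],[1.9,-1.4,0,0,0,-0.5,85],[3,-2.3,0,0,0,-0.8,85],[4.1,-3.1,0,0,0,-1.1,85],[5.2,-4,0,0,0,-1.25,85],[6.3,-4.8,0,0,0,-1.25,85],[7.2,-5.5,0,0,0,-1.25,85],[7.75,-5.85,0,0,0,-1.25,85]]])

```text
t: 40.65
tcp_pos: [0.4417, 0.3156, 0.1809]
orientation: [-0.0, 0.707, 0.708, -0.0]
wrist_force: [-0.6, -0.8, -0.1]
width: 0.999
gripper_force: 0.0
```

send_rows(rows=[[[0,0,0.5,0,0,0,85],[0,0,0.5,0,0,0,85],[0,0,0.5,0,0,0,85],[0,0,0.5,0,0,0,85],[0,0,0.5,0,0,0,85],[0,0,0.5,0,0,0,85],[0,0,0.5,0,0,0,85],[0,0,0.5,0,0,0,85]]])

```text
t: 41.65
tcp_pos: [0.4434, 0.314, 0.1614]
orientation: [0.0, 0.707, 0.707, 0.0]
wrist_force: [0.5, -0.1, 0.3]
width: 0.997
gripper_force: 0.0
```

```bash
python3 - <<'E'
from h import *
p=shot('wrist'); print('wine',tops(cloud(p),.445,.314,.0635,.045))
print(pose()[0],go([.4455,.314,-.0085],0))
E
```

```text
wine ('rect', [445.8, 313.0, 58.9, 58.2, 85.1], 'circ', [445.6, 312.9, 29.7], 'z', 0.0629, 'slope', [0.0, -0.003], 3934)
[0.44335375 0.31397403 0.16133845] ([0.0, 0.05, 4.25], [-0.0, 0.0, -0.0])
```

send_rows(rows=[[[0,0.05,0.7,0,0,0,85],[0,0.05,1.4,0,0,0,85],[0,0.05,2.1,0,0,0,85],[0,0.05,2.8,0,0,0,85],[0,0.05,3.4,0,0,0,85],[0,0.05,3.9,0,0,0,85],[0,0.05,4.25,0,0,0,85],[0,0.05,4.25,0,0,0,80]]])

```text
t: 42.7
tcp_pos: [0.4444, 0.3135, -0.0096]
orientation: [-0.0, 0.707, 0.707, -0.001]
wrist_force: [-0.5, 0.2, -0.6]
width: 0.938
gripper_force: 0.0
```

send_rows(rows=[[[0,0,0,0,0,0,74],[0,0,0,0,0,0,68],[0,0,0,0,0,0,63],[0,0,0,0,0,0,60],[0,0,0,0,0,0,57],[0,0,0,0,0,0,54],[0,0,0,0,0,0,52],[0,0,0,0,0,0,52]]])

```text
t: 43.7
tcp_pos: [0.4457, 0.3142, -0.0081]
orientation: [0.0, 0.707, 0.707, 0.0]
wrist_force: [-0.8, -1.2, 6.0]
width: 0.696
gripper_force: 37.9
```

```bash
python3 - <<'E'
from h import *
t=pose()[0];print(t)
print(go([.6425,.1055,t[2]+.12],-10))
E
```

```text
[ 0.44574129  0.31418426 -0.00807765]
([-5.21, 4.92, -3.0], [0.0, -0.0, 1.25])
```

send_rows(rows=[[[0,0,-0.6,0,0,0,52],[0,0,-1.6,0,0,0,52],[-0.3,0.3,-2.6,0,0,0,52],[-1.2,1.1,-3,0,0,0.2,52],[-2.2,2.1,-3,0,0,0.5,52],[-3.2,3,-3,0,0,0.8,52],[-4.2,4,-3,0,0,1.1,52],[-5.2,4.9,-3,0,0,1.25,52]]])

```text
t: 44.7
tcp_pos: [0.6417, 0.1044, 0.1101]
orientation: [-0.001, 0.767, 0.642, -0.001]
wrist_force: [0.3, 0.8, -2.1]
width: 0.696
gripper_force: 38.8
```

send_rows(rows=[[[0,0,0,0,0,0,52],[0,0,0,0,0,0,52],[0,0,0,0,0,0,52],[0,0,0,0,0,0,52],[0,0,0,0,0,0,52],[0,0,0,0,0,0,52],[0,0,0,0,0,0,52],[0,0,0,0,0,0,52]]])

```text
t: 45.7
tcp_pos: [0.6413, 0.1059, 0.1113]
orientation: [0.0, 0.766, 0.643, 0.0]
wrist_force: [0.5, 0.2, -2.3]
width: 0.697
gripper_force: 38.9
```

```bash
python3 - <<'E'
from h import *
o=readout.get_obs();print(o['width'],o['wrist_force'],pose()[0])
print(go([.6425,.1055,-.0068],-10))
E
```

```text
0.6968301846702573 [ 0.47937927  0.17589605 -2.25387789] [0.64127973 0.10586708 0.11134963]
([-0.0, 0.03, 2.95], [0.0, -0.0, -0.0])
```

send_rows(rows=[[[0,0.03,0.5,0,0,0,52],[0,0.03,1.1,0,0,0,52],[0,0.03,1.7,0,0,0,52],[0,0.03,2.2,0,0,0,52],[0,0.03,2.6,0,0,0,52],[0,0.03,2.85,0,0,0,52],[0,0.03,2.95,0,0,0,52],[0,0.03,2.95,0,0,0,52]]])

```text
t: 46.7
tcp_pos: [0.6431, 0.1057, -0.0061]
orientation: [0.0, 0.766, 0.643, 0.0]
wrist_force: [0.5, -0.5, -2.5]
width: 0.692
gripper_force: 39.0
```

send_rows(rows=[[[0,0,0,0,0,0,58],[0,0,0,0,0,0,66],[0,0,0,0,0,0,74],[0,0,0,0,0,0,82],[0,0,-0.7,0,0,0,85],[0,0,-1.7,0,0,0,85],[0,0,-2.9,0,0,0,85],[0,0,-4.1,0,0,0,85]]])

```text
t: 47.7
tcp_pos: [0.6423, 0.1056, 0.1588]
orientation: [-0.0, 0.766, 0.643, -0.0]
wrist_force: [0.8, 0.8, 0.0]
width: 0.995
gripper_force: 0.0
```

send_rows(rows=[[[1,-0.5,-0.5,0,0,0,85],[2,-1,-0.5,0,0,0,85],[3,-1.5,-0.5,0,0,0,85],[4,-2,-0.5,0,0,0,85],[5,-2.5,-0.5,0,0,0,85],[5,-2.5,-0.5,0,0,0,85],[5,-2.5,-0.5,0,0,0,85],[5,-2.5,-0.5,0,0,0,85]]])

```text
t: 48.7
tcp_pos: [0.5792, 0.3189, 0.1773]
orientation: [0.0, 0.767, 0.642, -0.0]
wrist_force: [-0.3, 1.0, -0.8]
width: 0.991
gripper_force: 0.0
```

```bash
python3 - <<'E'
from h import *
q=shot('top','top3.png'); W=cloud(q)
print('wine',tops(W,.642,.105,.0645,.045));print('orange',tops(W,.62,-.032,.089,.045))
print('cream',tops(W,.646,.034,.0405,.05,.005)); print('teal',tops(W,.425,-.274,.0415,.05,.005)); print('plum',tops(W,.618,-.265,.0415,.05,.005))
E
```

```text
wine ('rect', [641.4, 105.8, 55.5, 57.1, 88.2], 'circ', [641.8, 106.4, 29.8], 'z', 0.0642, 'slope', [0.003, -0.001], 546)
orange ('rect', [618.7, -30.2, 58.3, 57.3, 88.6], 'circ', [619.5, -30.6, 29.7], 'z', 0.0888, 'slope', [0.007, 0.001], 581)
cream ('rect', [645.1, 35.7, 51.0, 65.9, 81.0], 'circ', [644.7, 36.4, 39.9], 'z', 0.0403, 'slope', [-0.001, 0.003], 632)
teal ('rect', [425.8, -274.2, 73.4, 53.6, 79.5], 'circ', [425.1, -274.2, 44.2], 'z', 0.0413, 'slope', [0.001, -0.007], 808)
plum ('rect', [619.4, -265.3, 69.7, 53.3, 86.8], 'circ', [618.7, -264.6, 41.9], 'z', 0.0415, 'slope', [0.002, -0.006], 701)
```

View pics/top3.png

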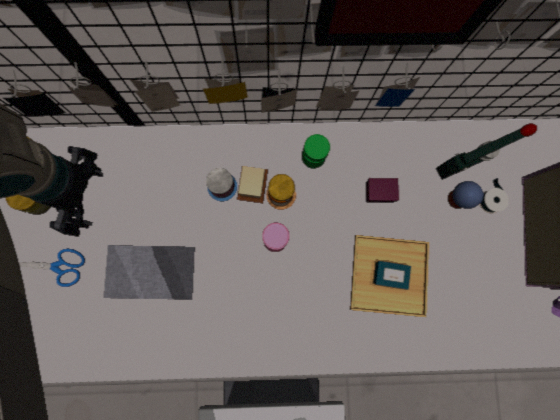

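The top view shows orange (281,187) and wine (219,180) on their coasters, cream on the pad at (252,182), teal in the tray at (393,275), plum unmoved and the gripper clear. I'm handing in.

```bash
python3 -c "
from h import *
print(env.job_done())"
```

```text
the job is handed in; nothing more can be done
None
```

I handed the job in at about 49 s: the teal box is in the tray, both jars are centred on their own coasters, plum is untouched, and the cream box is on the pad with its long side along the pad's 84 mm side. That follows the written rule, but the teal box actually stood a quarter turn from that in the images, so the cream box is not turned as teal visibly stood, and if the judge goes by that, its angle check will fail; the verdict was not shown.

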